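Load the transfer stage and hold it at its detent

ROBOT

A 6-joint arm with a two-finger parallel gripper is mounted at the origin on a cart in front of the work surface, level with it; the furniture and walls round the work are solid. World frame = base frame: x ahead of the robot, y to its left, z up, the work surface at z = 0. Lengths are in m, angles in rad, forces in N, time in s.
With the tool pointing down it reaches from about 0.375 to 0.975 m from the base axis. Payload 3.8 kg.
Tool frame: the origin (TCP) lies on the centre line of the jaws, within the pads' length; the fingertips stand 14 mm ahead of it and the grasp point (between the pads) lies 5 mm behind it (bot.finger_overhang is the distance from the TCP to the fingertips, in m); y points along the fingers, x is the direction in which the jaws open and shut, and the axes are right-handed (so a half turn about y gives the same grasp; the last joint's range is limited). The gripper opens to 85 mm and grips with 20 to 120 N. Pads are 22 mm wide; open, the fingers measure 114 mm over their backs; the gripper's body (76 mm by 85 mm) begins 54 mm behind the grasp point. The pads swing forward as they close: fully open they stand 13 mm farther back than shut.
Start: joints at [-1.379, 0.264, 1.604, -0, 1.274, -0.037], TCP at [0.153, -0.657, 0.245] pointing down, gripper open.
Joint ranges: [-2.63, 2.63], [-0.94, 2.18], [0.31, 2.57], [-1.31, 4.45], [0, 2.66], [-2.55, 2.55]. Speed limits (rad/s): [2.57, 2.57, 3.14, 3.14, 3.14, 3.14].

INTERFACE

Orientations are given as a rotation vector (axis times angle).
In Python, from workcell import readout, read_camera, bot, spotter gives the robot as it stands.
- The arm moves only by the tool jog_arm, never from a script. Its argument "increments" is a list of rows, each a list of 7 numbers: the shift along the tool's x, y, z in m, then the turn, a rotation vector about the tool's x, y, z in rad, then the opening, from 0 (shut) to 1 (fully open). A call has 1 to 10 rows; each row shifts and turns the pose as measured when the row begins, along the tool's axes as they then stand; what a row does not reach is not made up. A row lasts 1/8 s, in which the tool goes at most 62.5 mm and 10.7 degrees, less where a joint would pass 70% of its speed; a pose out of reach is approached as far as the arm can. A call with a gripper value outside its range is refused whole. The fingers move at their own pace and stop on an object; "force" is the grip in N (left out, the last holds). Time passes only in rows, so rows that do not move let the fingers close. It gives the time, the measured TCP pose, the force and the opening at its end, in the units of the state.
- readout.read_state(): the state, without advancing time (a new reading comes with each control period).
- read_camera(name): name is "scene" or "side" or "wrist"; returns a dict with "img" (480x640x3 uint8, blue, green, red), "range_z" (480x640 float32, m along the optical axis (not along the pixel's ray), 0 where there is no reading), "fx", "fy", "cx", "cy" (pixels), "distortion" ([k1, k2, p1, p2, k3] as OpenCV has them; the pictures are not rectified), "world_from_camera" (4x4, takes a point from camera to world coordinates). Camera axes: x right, y down, z forward; pixel columns grow to the right and rows downward; lengths in m; the calibration is good to about 2 mm. A picture is of the moment at which its call begins.
- bot.finish_job(): hands the job in, once; it reports no verdict.
Trained networks look in a picture, given as the dict that the camera call returned (one of the last four; its "shot" number tells which), for a name from the list of things; names that differ only in an ending like _2 or _b are one class to them, and where a whole thing is asked for, a point or a joint stands for the part that bears it (a point fixed in the world has none). Each returns a list of dicts, best first, with "p" (0 to 1); they miss things now and then, are a little off and sometimes report something else, mostly with a low value. They report only what shows in the picture. A call takes as long as a camera call. They do not tell look-alikes from the thing itself.
- spotter.masks_of(picture, thing): "mask" (480x640 bool, what is visible of it) and "location" ([column, row] in pixels, amid what is visible of it).
- spotter.spot_point(picture, thing): "location" ([column, row] in pixels: a listed point, or the origin of a listed thing).
The state is a dict: "time": time; "q": joint angles; "joint_vel": joint speeds; "joint_torque": joint torques, N m; "tool_pos": TCP position; "tcp_rot": TCP orientation; "wrist_force": force on the tool from outside, world axes, zero at the start; "torque": the same for the moment, N m; "width": opening from 0.0 (shut) to 1.0 (fully open).
Only numpy, scipy, OpenCV 4.12 (cv2) and the standard library are available. Lean on these libraries where they do the work, as an engineer would, in place of code of your own. Each camera call takes 0.05 s, during which the arm holds its last target. There are 200 camera calls.

TASK

Collect the two finished specimen cups from the steel catch tray and set them upright in the white tote on the sliding carriage. Then take the carriage by its black upright tab and slide it to the left along its rail until its spring ball clicks into the notch, without running on past the notch, and finish still gripping the tab with the carriage seated there. Do not tip the cups over, and leave the other things where they are.

Things in the scene. Friction and masses are not known exactly. Their poses are not given: they have to be found in the camera images.
- catch_tray: low open steel tray standing on the counter to the right, 130 (x) x 190 (y) mm, walls 18 mm high and 4 mm thick, floor 4 mm above the counter; a short sloping chute, up to 45 mm high, rises behind its far (+x) wall. Fixed. Origin at the centre of its underside; the two cups stand in it side by side along its y.
- cup_a_mid (a point): one of two alike white lidded specimen cups, 55 mm high, lid 49 mm across (top 10 mm), body below it 45 mm across, about 35 g; the point is its centre, half-way up; z is up when it stands upright.
- cup_b_mid (a point): the other specimen cup, the same in all.
- tote (a point): centre of the floor of the white open tote on the carriage; the floor is 42 mm above the counter, 96 (x) x 144 (y) mm inside, walls 4 mm thick and 22 mm high above the floor. Axes turn with the stage: y runs along the rail in the direction of sliding (to the robot's left), x across it. The two cups fit side by side along y, e.g. 36 mm either side of this point.
- tab (a point): grip point of the black upright tab (solid carriage_c0) fixed on the carriage 104 mm to the left (+y) of the tote's centre: 12 mm thick (x, across the rail), 36 mm long (y, along the rail), straight sides from 50 mm below to 22 mm above this point. The point lies on its centre plane at a good height to grip, 92 mm above the counter; axes as the tote's.
- plunger (a point): lowest point of the steel spring ball (10 mm across) under the dark upright plunger barrel on an arm at the robot's side of the carriage, level with the tab along the rail and 62 mm nearer the robot. The barrel ends 58 mm above the counter. It moves with the carriage.
- notch (a point): the notch: valley between two steel ridges across the small dark block clamped on the bed's front ledge; axes as the tote's. The carriage is home when plunger is over it. The ball meets the first ridge 12 mm before (pull rises some 6 N), crosses its crest 6 mm before, then is drawn in with about 5 N from 6 mm either side; let go within 5 mm, the carriage centres itself.
- carriage (a joint): travel of the carriage along the rail in m, 0 at the right-hand end stop, growing to the left (+y of the stage), end stop at 0.19; about 1.5 N of friction, it stays where it is left.
- beaker: empty glass beaker, 50 mm across, 67 mm high; a bystander. Origin under its centre.
- card_box: white carton 61 x 91 x 66 mm; a bystander. Origin under its centre.
- timer: small bench timer 60 x 64 x 23 mm; a bystander. Origin under its centre.
- tape_roll: roll of tape 55 mm across, 18 mm high; a bystander. Origin under its centre.
Not all that is in view belongs to the job. Leave any orange look-alike of the part that bears cup_b_mid alone. Leave any pink or red look-alike of the part that bears cup_a_mid alone.

How it is judged:
On the way:
1. both cups stand upright in the tote, let go, while the carriage is still short of the notch (x of cup_a_mid in the frame of tote between -0.028 and 0.028 m and y of cup_a_mid in the frame of tote between -0.052 and 0.052 m and z of cup_a_mid in the frame of tote between 0.022 and 0.033 m and angle between each of cup_a_mid, cup_b_mid's own z axis and vertical below 0.15 rad and x of cup_b_mid in the frame of tote between -0.028 and 0.028 m and y of cup_b_mid in the frame of tote between -0.052 and 0.052 m and z of cup_b_mid in the frame of tote between 0.022 and 0.033 m and contact force between the fingers and cup_a below 0.1 N and contact force between the fingers and cup_b below 0.1 N and y of plunger in the frame of notch below -0.02 m), for 0.2 s.
At the end, for the whole second after the job is handed in: The carriage rests with its ball within 3 mm of the notch along the rail, the fingers still grip the black tab (more than 2 N), and both cups stand upright (within 0.15 rad) on the tote's floor (x of cup_a_mid in the frame of tote between -0.028 and 0.028 m and y of cup_a_mid in the frame of tote between -0.052 and 0.052 m and z of cup_a_mid in the frame of tote between 0.022 and 0.033 m and angle between each of cup_a_mid, cup_b_mid's own z axis and vertical below 0.15 rad and x of cup_b_mid in the frame of tote between -0.028 and 0.028 m and y of cup_b_mid in the frame of tote between -0.052 and 0.052 m and z of cup_b_mid in the frame of tote between 0.022 and 0.033 m and y of plunger in the frame of notch between -0.003 and 0.003 m and velocity of joint carriage between -0.005 and 0.005 m/s and contact force between the fingers and carriage_c0 above 2 N); the arm keeps its last pose, push and grip.
It fails at once if the carriage runs on more than 12 mm past the notch (y of plunger in the frame of notch above 0.012 m).
It fails at once if a cup is tipped over (angle between any of cup_a_mid, cup_b_mid's own z axis and vertical above 0.8 rad).
It fails at once if a bystander is shifted by more than 30 mm (distance of any of beaker, card_box, timer, tape_roll from where it was at the start of the episode above 0.03 m).
It also fails if it takes over 64 s, if anything falls off the work surface, if the arm or the gripper's body presses on something with over 40 N, if the wrist force passes 120 N, or if a joint passes its speed limit or range.

## Working session

There is one attempt and no reset: what is moved stays moved. The work goes in short steps, Python scripts to look and compute and a tool call to move; the robot and the scene stay as the last step left them, time stands still between calls to the robot, and variables do not carry over. Pictures are saved under pics/ and viewed, about 8 in all and at most 12, crops included, and the job is handed in when it is done.

Besides the shell and the picture viewer there is one more tool, called after ">>>" by a JSON object that holds its "name" and its "arguments", one argument or row to a line. jog_arm: Moves the arm, as the interface text tells. Its arguments: {"type":"object","properties":{"increments":{"type":"array"},"force":{"type":"number"}},"required":["increments"]}

```bash
ls; mkdir -p pics; cat > h.py <<'E'
import numpy as np, cv2
from workcell import readout, read_camera, bot, spotter
def world(p,uv,z=None,plane=None):
    K=np.array([[p['fx'],0,p['cx']],[0,p['fy'],p['cy']],[0,0,1]])
    n=cv2.undistortPoints(np.array([[uv]],float),K,np.array(p['distortion'],float))[0,0]
    T=np.array(p['world_from_camera']); d=T[:3,:3]@[n[0],n[1],1]
    if plane is not None: z=(plane-T[2,3])/d[2]
    if z is None:
        u,v=int(round(uv[0])),int(round(uv[1])); z=p['range_z'][v,u]
    return T[:3,3]+d*z
def cloud(p,mask=None):
    K=np.array([[p['fx'],0,p['cx']],[0,p['fy'],p['cy']],[0,0,1]])
    m=p['range_z']>0
    if mask is not None: m&=mask
    v,u=np.nonzero(m); z=p['range_z'][v,u].astype(float)
    n=cv2.undistortPoints(np.c_[u,v].astype(float)[:,None],K,np.array(p['distortion'],float))[:,0]
    T=np.array(p['world_from_camera']); return (np.c_[n*z[:,None],z])@T[:3,:3].T+T[:3,3]
E
python3 - <<'E'
from h import *
P={}
for c in ['scene','side']:
    p=read_camera(c); cv2.imwrite(f'pics/{c}0.png',p['img']); print(c,np.array(p['world_from_camera'])[:3,3].round(3))
    for t in ['cup_a_mid','tote','tab','plunger','notch','catch_tray','beaker','card_box','timer','tape_roll']:
        for r in spotter.spot_point(p,t)[:4]:
            print(t,round(r['p'],2),np.round(r['location'],0),world(p,r['location']).round(3))
print(readout.read_state())
E
```

```text
pics
scene [0.039 0.885 1.018]
cup_a_mid 0.86 [372. 256.] [ 0.419 -0.093  0.041]
cup_a_mid 0.56 [236. 240.] [0.757 0.035 0.053]
tote 0.89 [325. 293.] [0.464 0.081 0.042]
tab 0.55 [305. 312.] [0.447 0.207 0.109]
plunger 0.61 [327. 339.] [0.391 0.209 0.051]
notch 0.74 [305. 374.] [0.398 0.295 0.019]
catch_tray 0.69 [380. 223.] [ 0.469 -0.264  0.008]
beaker 0.64 [382. 202.] [ 0.478 -0.292  0.059]
beaker 0.44 [370. 223.] [ 0.474 -0.202  0.051]
card_box 0.7 [283. 238.] [ 0.657 -0.042  0.042]
card_box 0.33 [328. 295.] [0.454 0.084 0.041]
timer 0.66 [232. 346.] [0.578 0.313 0.028]
timer 0.25 [371. 226.] [ 0.472 -0.205  0.04 ]
side [ 0.105 -1.187  0.631]
cup_a_mid 0.95 [312. 321.] [ 0.473 -0.239  0.035]
cup_a_mid 0.65 [271. 300.] [ 0.426 -0.131  0.038]
cup_a_mid 0.58 [386. 246.] [0.763 0.001 0.043]
tote 0.91 [254. 254.] [0.459 0.095 0.042]
tab 0.94 [235. 222.] [0.445 0.195 0.091]
plunger 0.96 [213. 249.] [0.384 0.193 0.03 ]
notch 0.56 [205. 234.] [0.398 0.354 0.008]
catch_tray 0.92 [320. 342.] [ 0.477 -0.266  0.002]
beaker 0.67 [384. 306.] [ 0.65  -0.202  0.008]
card_box 0.73 [235. 222.] [0.
[... 171 characters left out ...]
36. 253.] [0.665 0.082 0.011]
{'time': 1.1, 'q': array([-1.37891218e+00,  2.63872657e-01,  1.60396927e+00, -3.05446694e-06,
        1.27372998e+00, -3.69277096e-02]), 'joint_vel': array([ 1.60880631e-03,  6.75966330e-04, -9.29260857e-04, -5.08890203e-05,
        2.22406937e-03,  6.29485639e-04]), 'joint_torque': array([-1.39608387e-04, -5.15081048e+01, -3.67729390e+01, -1.83973389e-04,
        8.87923870e-04, -4.39217857e-06]), 'tool_pos': array([ 0.15308296, -0.65741251,  0.24531479]), 'tcp_rot': array([-1.30879589,  1.03899146, -1.03901463]), 'wrist_force': array([-0.87445519, -0.55234668,  0.50405738]), 'torque': array([-0.08963127,  0.01842047,  0.02784495]), 'width': 1.0007308067755876}
```

View images.

View pics/scene0.png

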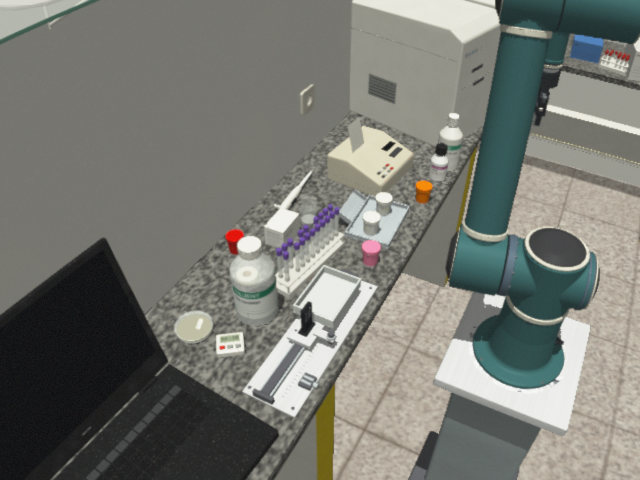

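View pics/side0.png

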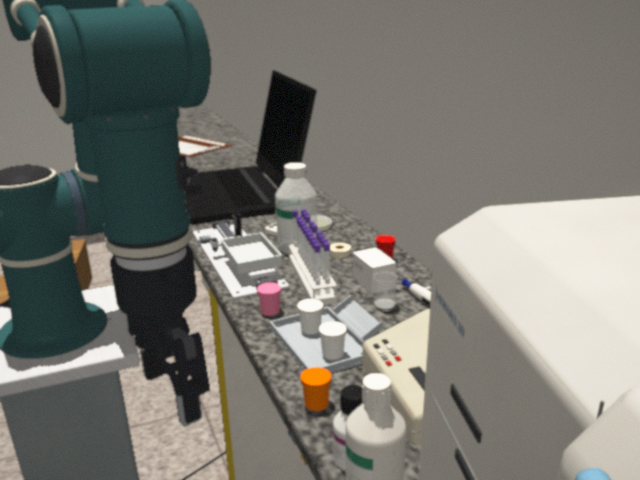

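```bash
python3 - <<'E'
from h import *
from scipy.spatial.transform import Rotation as R
print(R.from_rotvec(readout.read_state()['tcp_rot']).as_matrix().round(3))
E
```

```text
[[ 0.227  0.     0.974]
 [-0.974 -0.     0.227]
 [ 0.    -1.    -0.   ]]
```

```bash
cat > fit.py <<'E'
from h import *
p=read_camera('scene'); q=read_camera('side')
C={'scene':cloud(p),'side':cloud(q)}
for n,c in C.items():
    print(n)
    for lo,hi,x0,x1,y0,y1,nm in [(.052,.066,.36,.6,-.4,-.15,'cups'),(.035,.05,.4,.58,-.02,.2,'tote'),(.095,.12,.35,.55,.1,.3,'tabtop'),(-.01,.01,.38,.6,-.4,-.1,'floor'),(.012,.025,.34,.44,.25,.36,'block')]:
        m=(c[:,2]>lo)&(c[:,2]<hi)&(c[:,0]>x0)&(c[:,0]<x1)&(c[:,1]>y0)&(c[:,1]<y1); s=c[m]
        if len(s)<5: print(nm,len(s)); continue
        if nm=='cups':
            _,lab,cen=cv2.kmeans(s[:,:2].astype(np.float32),2,None,(3,50,1e-5),5,cv2.KMEANS_PP_CENTERS)
            for k in (0,1):
                t=s[lab[:,0]==k]; (cx,cy),r=cv2.minEnclosingCircle(t[:,:2].astype(np.float32)); print('cup',len(t),t.mean(0).round(4),'z95',np.percentile(t[:,2],95).round(4),'mec',round(cx,4),round(cy,4),round(r,4))
        else:
            print(nm,len(s),s.mean(0).round(4),cv2.minAreaRect(s[:,:2].astype(np.float32)), np.percentile(s,[2,98],axis=0).round(3).tolist())
for pp,n in((p,'scene'),(q,'side')):
    for t,z in [('tote',.042),('tab',.092),('plunger',None),('notch',None)]:
        for r in spotter.spot_point(pp,t)[:1]:
            print(n,t,round(r['p'],2),np.round(r['location'],1),world(pp,r['location'],plane=z).round(4) if z else [world(pp,r['location'],plane=k).round(4) for k in(.02,.05)])
cv2.imwrite('pics/crop.png',np.vstack([cv2.resize(p['img'][260:420,240:400],(600,600),interpolation=cv2.INTER_CUBIC)]))
E
python3 fit.py
```

```text
scene
cup 189 [ 0.4783 -0.2166  0.0601] z95 0.0646 mec 0.4801 -0.219 0.0284
cup 304 [ 0.5119 -0.3442  0.059 ] z95 0.0648 mec 0.5291 -0.3401 0.0798
tote 2259 [0.4705 0.0901 0.0434] ((0.48990342020988464, 0.09041693806648254), (0.2185399830341339, 0.17995676398277283), 89.7618408203125) [[0.401, 0.002, 0.037], [0.572, 0.195, 0.049]]
tabtop 169 [0.4715 0.1945 0.1088] ((0.49749255180358887, 0.19015169143676758), (0.03762485086917877, 0.10951101034879684), 82.49468994140625) [[0.445, 0.169, 0.096], [0.55, 0.215, 0.118]]
floor 2633 [ 0.4566 -0.2392  0.0028] ((0.4895296096801758, -0.2499602884054184), (0.21891553699970245, 0.29977303743362427), 0.10886570066213608) [[0.382, -0.392, -0.003], [0.568, -0.105, 0.009]]
block 415 [0.4057 0.3063 0.0181] ((0.4019577205181122, 0.3052048683166504), (0.10949920117855072, 0.07599882036447525), 89.7175064086914) [[0.366, 0.254, 0.012], [0.44, 0.354, 0.024]]
side
cup 536 [ 0.4932 -0.339   0.0587] z95 0.0635 mec 0.5012 -0.3476 0.0624
cup 317 [ 0.4764 -0.223   0.0584] z95 0.0609 mec 0.5125 -0.2185 0.0593
tote 1278 [0.474  0.0877 0.043 ] ((0.487025976181030
[... 603 characters left out ...]
23026275635, 0.07538318634033203), 34.10945129394531) [[0.363, 0.276, 0.012], [0.44, 0.355, 0.024]]
scene tote 0.64 [329.  295.8] [0.4512 0.0848 0.042 ]
scene tab 0.76 [304.2 315.2] [0.4513 0.203  0.092 ]
scene plunger 0.64 [328.3 340.8] [array([0.3973, 0.1907, 0.02  ]), array([0.3865, 0.2116, 0.05  ])]
scene notch 0.8 [306.6 373.8] [array([0.3967, 0.2926, 0.02  ]), array([0.3859, 0.3104, 0.05  ])]
side tote 0.89 [249.2 252.9] [0.451  0.1064 0.042 ]
side tab 0.67 [237.1 222.7] [0.447  0.1859 0.092 ]
side plunger 0.96 [214.  252.8] [array([0.3841, 0.1927, 0.02  ]), array([0.3704, 0.1249, 0.05  ])]
side notch 0.56 [205.  232.8] [array([0.3936, 0.3339, 0.02  ]), array([0.3794, 0.2592, 0.05  ])]
```

View pics/crop.png

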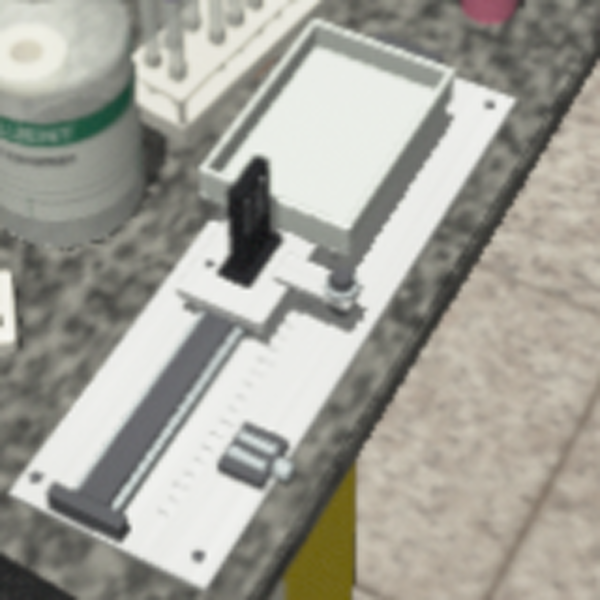

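```bash
cat > plan.py <<'E'
import sys
from h import *
from scipy.spatial.transform import Rotation as R
# yaw = angle of jaw axis (tool x) in world; tool y down
def plan(target,yaw,g,n,start=None):
    s=readout.read_state()
    p,r=(s['tool_pos'],R.from_rotvec(s['tcp_rot'])) if start is None else start
    G=np.array([[np.cos(yaw),0,-np.sin(yaw)],[np.sin(yaw),0,np.cos(yaw)],[0,-1,0]])
    p,t=np.array(p),np.array(target); Rt=R.from_matrix(G); d=(r.inv()*Rt).as_rotvec()
    for i in range(n):
        a=r*R.from_rotvec(d*i/n); 
        print([*(float(x) for x in (a.inv().apply((t-p)/n)).round(4)),*(float(x) for x in (d/n).round(4)),g],end=',\n')
    return t,Rt
E
python3 - <<'E'
from plan import *
st=plan((.153,-.657,.36),-1.342,1,2)
plan((.42,-.25,.36),0,1,8,st)
E
```

```text
[-0.0002, -0.0574, 0.0, 0.0, -0.0, -0.0, 1],
[-0.0002, -0.0574, 0.0, 0.0, -0.0, -0.0, 1],
[-0.042, 0.0, 0.044, 0.0, -0.1678, 0.0, 1],
[-0.034, 0.0, 0.0504, 0.0, -0.1678, 0.0, 1],
[-0.0251, 0.0, 0.0554, 0.0, -0.1678, 0.0, 1],
[-0.0155, 0.0, 0.0588, 0.0, -0.1678, 0.0, 1],
[-0.0055, 0.0, 0.0606, 0.0, -0.1678, 0.0, 1],
[0.0047, 0.0, 0.0607, 0.0, -0.1678, 0.0, 1],
[0.0148, 0.0, 0.059, 0.0, -0.1678, 0.0, 1],
[0.0244, 0.0, 0.0557, 0.0, -0.1678, 0.0, 1],
```

>>> {"name": "jog_arm", "arguments": {
  "increments": [
    [0,-0.057,0,0,0,0,1],
    [0,-0.057,0,0,0,0,1],
    [-0.042,0,0.044,0,-0.168,0,1],
    [-0.034,0,0.05,0,-0.168,0,1],
    [-0.025,0,0.055,0,-0.168,0,1],
    [-0.015,0,0.059,0,-0.168,0,1],
    [-0.005,0,0.06,0,-0.168,0,1],
    [0.005,0,0.06,0,-0.168,0,1],
    [0.015,0,0.059,0,-0.168,0,1],
    [0.024,0,0.056,0,-0.168,0,1]
  ]
}}

```text
time: 2.85
tool_pos: [0.4176, -0.2403, 0.364]
tcp_rot: [-1.573, -0.034, 0.025]
wrist_force: [0.8, -0.4, 0.4]
width: 1.002
```

```bash
cat > look.py <<'E'
import sys
from h import *
p=read_camera('wrist'); cv2.imwrite(f'pics/{sys.argv[1]}.png',p['img'])
T=np.array(p['world_from_camera']); print(T.round(3).tolist())
np.savez('w_'+sys.argv[1],**{k:v for k,v in p.items()})
for a in sys.argv[2:]:
    t,z=a.split('=')
    for r in spotter.spot_point(p,t)[:4]:
        print(t,round(r['p'],2),np.round(r['location'],1),'plane',world(p,r['location'],plane=float(z)).round(4),'depth',world(p,r['location']).round(4))
E
python3 look.py w1 cup_a_mid=.0315 catch_tray=0
```

```text
[[0.999, 0.032, 0.017, 0.414], [0.036, -0.945, -0.326, -0.157], [0.006, 0.327, -0.945, 0.492], [0.0, 0.0, 0.0, 1.0]]
cup_a_mid 0.77 [320.9  58.8] plane [ 0.4275 -0.111   0.0315] depth [ 0.4268 -0.1134  0.0551]
cup_a_mid 0.7 [359.5 155.4] plane [ 0.4785 -0.2166  0.0315] depth [ 0.4747 -0.2131  0.059 ]
catch_tray 0.58 [351.1 194.3] plane [ 0.4757 -0.272  -0.    ] depth [ 0.4752 -0.2711  0.0036]
```

View pics/w1.png

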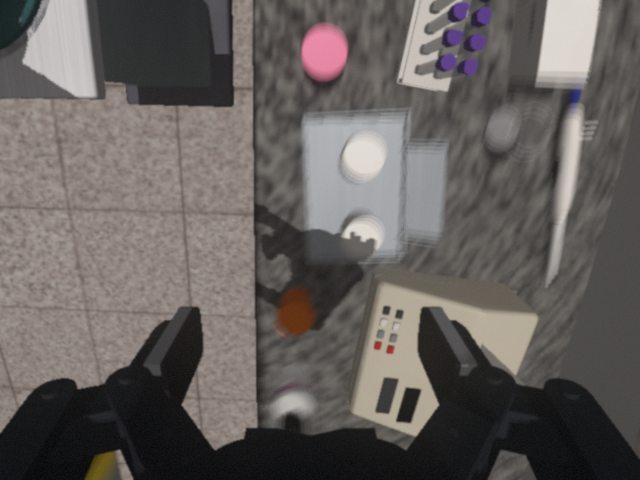

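```bash
cat > top.py <<'E'
from h import *
import sys
p=read_camera('wrist'); c=cloud(p)
s=readout.read_state(); print('tcp',s['tool_pos'].round(4),s['tcp_rot'].round(4),s['time'])
def circ(c,lo,hi,x0,x1,y0,y1):
    m=(c[:,2]>lo)&(c[:,2]<hi)&(c[:,0]>x0)&(c[:,0]<x1)&(c[:,1]>y0)&(c[:,1]<y1); t=c[m]
    if len(t)<10: return None
    (cx,cy),r=cv2.minEnclosingCircle(t[:,:2].astype(np.float32)); pc=np.percentile(t,[1,50,99],axis=0)
    return len(t),t.mean(0).round(4),'mid',((pc[0]+pc[2])/2).round(4),'ext',(pc[2]-pc[0]).round(4),'mec',round(cx,4),round(cy,4),round(r,4)
E
python3 - <<'E'
from top import *
for b in [(.052,.066,.43,.52,-.253,-.18),(.052,.066,.43,.52,-.315,-.254)]: print(circ(c,*b))
m=(c[:,0]>.42)&(c[:,0]<.62)&(c[:,1]<-.3)&(c[:,2]>.03)&(c[:,1]>-.45)
for y in np.arange(-.30,-.45,-.01):
    k=m&(abs(c[:,1]-y)<.005); print(round(y,2), c[k,2].max().round(3) if k.any() else None, c[k,0].min().round(3) if k.any() else None)
cv2.imwrite('pics/w2.png',p['img'])
E
```

```text
tcp [ 0.4173 -0.2412  0.3639] [-1.5734 -0.0307  0.0229] 3.05
(1500, array([ 0.4767, -0.2192,  0.059 ]), 'mid', array([ 0.4767, -0.2194,  0.0578]), 'ext', array([0.0462, 0.0463, 0.0066]), 'mec', 0.477, -0.2198, 0.0247)
(594, array([ 0.4806, -0.3049,  0.0589]), 'mid', array([ 0.481 , -0.304 ,  0.0568]), 'ext', array([0.0458, 0.0215, 0.0088]), 'mec', 0.4814, -0.3146, 0.0244)
-0.3 0.062 0.461
-0.31 0.061 0.457
-0.32 0.062 0.457
-0.33 0.062 0.459
-0.34 0.061 0.466
-0.35 None None
-0.36 None None
-0.37 0.062 0.512
-0.38 0.094 0.51
-0.39 0.097 0.509
-0.4 0.099 0.508
-0.41 0.099 0.507
-0.42 0.078 0.42
-0.43 0.078 0.42
-0.44 0.079 0.421
-0.45 0.08 0.421
```

```bash
python3 - <<'E'
from top import *
from plan import *
print(circ(c,.052,.066,.44,.52,-.36,-.27),circ(c,.052,.066,.44,.52,-.26,-.18))
a=plan((.477,-.2195,.11),0,.85,5); a=plan((.477,-.2195,.043),0,.85,3,a)
E
```

```text
tcp [ 0.4168 -0.2422  0.3637] [-1.5735 -0.0288  0.0214] 3.1
(1258, array([ 0.4809, -0.3163,  0.0591]), 'mid', array([ 0.481 , -0.3168,  0.0576]), 'ext', array([0.0459, 0.0462, 0.0072]), 'mec', 0.4818, -0.3171, 0.0251) (1498, array([ 0.4767, -0.2192,  0.0591]), 'mid', array([ 0.4767, -0.2196,  0.0585]), 'ext', array([0.0461, 0.046 , 0.005 ]), 'mec', 0.4771, -0.22, 0.0249)
[0.0119, 0.0508, 0.0043, 0.0006, 0.0064, 0.0009, 0.85],
[0.012, 0.0508, 0.0043, 0.0006, 0.0064, 0.0009, 0.85],
[0.012, 0.0508, 0.0044, 0.0006, 0.0064, 0.0009, 0.85],
[0.012, 0.0508, 0.0044, 0.0006, 0.0064, 0.0009, 0.85],
[0.012, 0.0508, 0.0045, 0.0006, 0.0064, 0.0009, 0.85],
[0.0, 0.0223, 0.0, 0.0, 0.0, 0.0, 0.85],
[0.0, 0.0223, 0.0, 0.0, 0.0, 0.0, 0.85],
[0.0, 0.0223, 0.0, 0.0, 0.0, 0.0, 0.85],
```

>>> {"name": "jog_arm", "arguments": {
  "increments": [
    [0.012,0.0508,0.0044,0,0.006,0,0.85],
    [0.012,0.0508,0.0044,0,0.006,0,0.85],
    [0.012,0.0508,0.0044,0,0.006,0,0.85],
    [0.012,0.0508,0.0044,0,0.006,0,0.85],
    [0.012,0.045,0.0044,0,0.006,0,0.85],
    [0,0,0,0,0,0,0.85]
  ],
  "force": 25
}}

```text
time: 3.85
tool_pos: [0.4761, -0.2338, 0.1118]
tcp_rot: [-1.581, 0.011, -0.024]
wrist_force: [-0.9, -0.2, 0.4]
width: 0.85
```

```bash
python3 - <<'E'
from plan import *
s=readout.read_state(); print(s['tool_pos'],R.from_rotvec(s['tcp_rot']).as_matrix().round(4))
plan((.477,-.2195,.043),0,.85,3)
E
```

```text
[ 0.4761421  -0.23376881  0.11177124] [[ 0.9997  0.008   0.0227]
 [-0.0226 -0.01    0.9997]
 [ 0.0082 -0.9999 -0.0098]]
[-0.0, 0.0229, 0.005, 0.0033, -0.0076, 0.0027, 0.85],
[0.0001, 0.0229, 0.0049, 0.0033, -0.0076, 0.0027, 0.85],
[0.0002, 0.0229, 0.0048, 0.0033, -0.0076, 0.0027, 0.85],
```

>>> {"name": "jog_arm", "arguments": {
  "increments": [
    [0.001,0,0.014,0.01,-0.022,0.008,0.85],
    [0,0,0.002,0,0,0,0.85],
    [0,0.025,0,0,0,0,0.85],
    [0,0.02,0,0,0,0,0.85]
  ]
}}

```text
time: 4.35
tool_pos: [0.483, -0.2228, 0.076]
tcp_rot: [-1.579, -0.009, -0.014]
wrist_force: [0.1, 0.6, 0.1]
width: 0.853
```

```bash
python3 - <<'E'
from plan import *
s=readout.read_state(); print(s['tool_pos'],s['wrist_force'])
plan((.477,-.2195,.043),0,.85,1)
E
```

```text
[ 0.48300256 -0.22283095  0.07604739] [0.11866343 0.55194284 0.09607802]
[-0.0065, 0.0329, 0.0036, 0.0077, -0.0034, 0.0148, 0.85],
```

>>> {"name": "jog_arm", "arguments": {
  "increments": [
    [-0.0065,0.008,0.0036,0.008,-0.003,0.014,0.85],
    [0,0,0,0,0,0,0.85]
  ]
}}

```text
time: 4.6
tool_pos: [0.4771, -0.2196, 0.0699]
tcp_rot: [-1.571, -0.002, -0.002]
wrist_force: [1.1, -0.5, 0.6]
width: 0.849
```

```bash
python3 - <<'E'
from plan import *
s=readout.read_state(); print(s['tool_pos'],s['wrist_force'])
plan((.477,-.2195,.043),0,.85,1)
E
```

```text
[ 0.47705643 -0.2195528   0.06987578] [ 1.0648671  -0.52557011  0.62561301]
[-0.0001, 0.0269, 0.0001, 0.0006, -0.0001, 0.0024, 0.85],
```

>>> {"name": "jog_arm", "arguments": {
  "increments": [
    [0,0.014,0,0,0,0,0.85],
    [0,0.011,0,0,0,0,0.85],
    [0,0,0,0,0,0,0.4],
    [0,0,0,0,0,0,0.4],
    [0,0,0,0,0,0,0.4],
    [0,0,0,0,0,0,0.4]
  ]
}}

```text
time: 5.35
tool_pos: [0.4791, -0.2206, 0.046]
tcp_rot: [-1.574, -0.005, -0.005]
wrist_force: [0.1, -1.2, 0.0]
width: 0.562
```

>>> {"name": "jog_arm", "arguments": {
  "increments": [
    [0,0,0,0,0,0,0.3],
    [0,-0.01,0,0,0,0,0.3],
    [0,-0.03,0,0,0,0,0.3],
    [0,-0.05,0,0,0,0,0.3],
    [0,-0.05,0,0,0,0,0.3],
    [0,-0.015,0,0,0,0,0.3]
  ]
}}

```text
time: 6.1
tool_pos: [0.4768, -0.2195, 0.2057]
tcp_rot: [-1.572, -0.003, -0.003]
wrist_force: [0.5, 0.1, -1.1]
width: 0.562
```

```bash
python3 - <<'E'
from plan import *
p=read_camera('wrist'); cv2.imwrite('pics/w3.png',p['img'])
a=plan((.45,.0,.2),0,.3,5)
E
```

```text
[-0.0054, 0.0012, 0.0439, 0.0003, -0.0, 0.0008, 0.3],
[-0.0054, 0.0012, 0.0439, 0.0003, -0.0, 0.0008, 0.3],
[-0.0054, 0.0012, 0.0439, 0.0003, -0.0, 0.0008, 0.3],
[-0.0054, 0.0012, 0.0439, 0.0003, -0.0, 0.0008, 0.3],
[-0.0054, 0.0012, 0.0439, 0.0003, -0.0, 0.0008, 0.3],
```

View pics/w3.png

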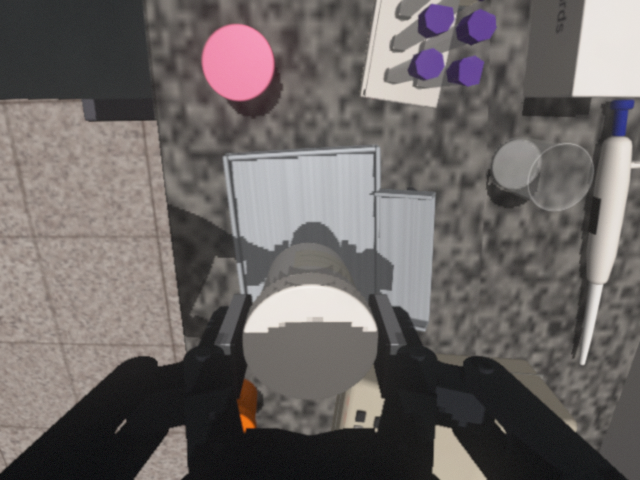

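>>> {"name": "jog_arm", "arguments": {
  "increments": [
    [-0.004,-0.025,0.03,0,0,0,0.3],
    [-0.004,-0.025,0.05,0,0,0,0.3],
    [-0.004,-0.025,0.058,0,0,0,0.3],
    [-0.004,-0.025,0.058,0,0,0,0.3],
    [-0.004,-0.025,0.058,0,0,0,0.3],
    [-0.004,0,0.058,0,0,0,0.3],
    [-0.004,0,0.058,0,0,0,0.3],
    [0,0,0.03,0,0,0,0.3],
    [0,0,0,0,0,0,0.3],
    [0,0,0,0,0,0,0.3]
  ]
}}

```text
time: 7.4
tool_pos: [0.4428, 0.1882, 0.3178]
tcp_rot: [-1.572, 0.015, 0.011]
wrist_force: [-0.3, 0.3, -0.4]
width: 0.563
```

```bash
python3 look.py w4 tote=.042 tab=.092 plunger=.03 notch=.015; python3 - <<'E'
from h import *
d=dict(np.load('w_w4.npz',allow_pickle=True)); np.save('c4.npy',cloud(d)); print(readout.read_state()['tool_pos'],readout.read_state()['tcp_rot'])
E
```

```text
[[1.0, 0.002, -0.017, 0.446], [-0.003, -0.946, -0.325, 0.271], [-0.017, 0.325, -0.945, 0.446], [0.0, 0.0, 0.0, 1.0]]
tote 0.57 [261.1  69.3] plane [0.3906 0.3026 0.042 ] depth [0.3874 0.3045 0.0182]
tote 0.36 [457.2 420. ] plane [ 0.6399 -0.14    0.042 ] depth [0.4869 0.184  0.3605]
tote 0.16 [261.6 170.6] plane [0.387  0.2018 0.042 ] depth [0.3887 0.2038 0.0535]
tab 0.7 [319.6 188. ] plane [0.4485 0.1938 0.092 ] depth [0.4483 0.1986 0.1141]
plunger 0.61 [261.3 172.1] plane [0.3849 0.1981 0.03  ] depth [0.389  0.2029 0.0578]
plunger 0.41 [452.9  78.9] plane [0.585  0.2946 0.03  ] depth [0.5899 0.2954 0.0153]
notch 0.87 [260.7  72. ] plane [0.3864 0.3021 0.015 ] depth [0.3871 0.3017 0.02  ]
[0.44355171 0.18779505 0.31922775] [-1.57075108  0.01544387  0.00768266]
```

View pics/w4.png

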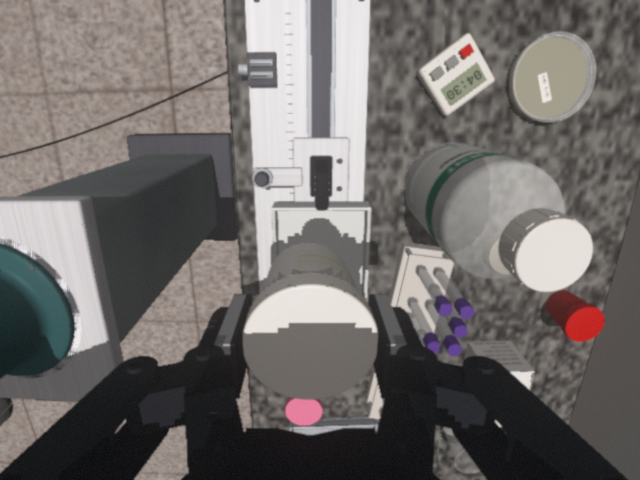

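```bash
python3 - <<'E'
from h import *
d=dict(np.load('w_w4.npz',allow_pickle=True)); img=d['img']; c=np.load('c4.npy')
def sel(lo,hi,x0,x1,y0,y1): return c[(c[:,2]>lo)&(c[:,2]<hi)&(c[:,0]>x0)&(c[:,0]<x1)&(c[:,1]>y0)&(c[:,1]<y1)]
t=sel(.104,.13,.42,.48,.16,.24); print('tab',len(t),np.percentile(t,[1,50,99],axis=0).round(4).tolist())
w=sel(.056,.072,.38,.53,.1,.21)
print('tote rim',len(w),np.percentile(w,[1,99],axis=0).round(4).tolist())
for y in np.arange(.10,.185,.01):
    k=w[abs(w[:,1]-y)<.005]
    l=k[k[:,0]<.42]; r=k[k[:,0]>.47]
    print(round(y,3),len(l),len(r),np.median(l[:,0]).round(4) if len(l) else 0,np.median(r[:,0]).round(4) if len(r) else 0)
# plate edges: by brightness along rows, on plane z~.008
g=cv2.cvtColor(img,cv2.COLOR_BGR2GRAY).astype(float)
print('platez',[world(d,(285,r)).round(4).tolist() for r in (20,110,220)])
g=cv2.GaussianBlur(g,(5,5),0)
for r in range(10,130,15):
    dx=np.diff(g[r]); L=225+np.argmax(dx[225:275]); Rr=350+np.argmin(dx[350:390])
    print(r,L,Rr,world(d,(L,r),plane=.006).round(4)[:2],world(d,(Rr,r),plane=.006).round(4)[:2])
E
```

```text
tab 539 [[0.4433, 0.1793, 0.1051], [0.4496, 0.1969, 0.1135], [0.456, 0.2136, 0.1153]]
tote rim 1090 [[0.3841, 0.1036, 0.0562], [0.5015, 0.201, 0.0654]]
0.1 0 17 0 0.4989
0.11 16 41 0.3996 0.4992
0.12 36 38 0.4004 0.4992
0.13 44 42 0.4002 0.4994
0.14 36 41 0.4001 0.4992
0.15 38 38 0.4003 0.4992
0.16 60 69 0.4011 0.498
0.17 89 138 0.4087 0.4856
0.18 0 0 0 0
platez [[0.4126, 0.3533, 0.0079], [0.4107, 0.263, 0.008], [0.4107, 0.1467, 0.0418]]
10 244 369 [0.37   0.3638] [0.4995 0.3628]
25 245 369 [0.3704 0.3494] [0.5    0.3485]
40 245 368 [0.3697 0.3349] [0.4995 0.334 ]
55 274 368 [0.4    0.3196] [0.5    0.3193]
70 237 367 [0.3596 0.305 ] [0.4995 0.3042]
85 274 367 [0.3992 0.2893] [0.5001 0.289 ]
100 249 366 [0.3711 0.2739] [0.4996 0.2734]
115 249 366 [0.3703 0.2579] [0.5002 0.2575]
```

>>> {"name": "jog_arm", "arguments": {
  "increments": [
    [0.003,0.01,-0.03,0,0,0,0.3],
    [0.003,0.03,-0.025,0,0,0,0.3],
    [0,0.05,-0.004,0,0,0,0.3],
    [0,0.05,0,0,0,0,0.3],
    [0,0.04,0,0,0,0,0.3],
    [0,0,0,0,0,0,0.3]
  ]
}}

```text
time: 8.4
tool_pos: [0.4507, 0.1229, 0.1385]
tcp_rot: [-1.569, 0.015, -0.006]
wrist_force: [-0.1, 0.0, 0.0]
width: 0.558
```

```bash
python3 - <<'E'
from plan import *
plan((.4497,.1285,.115),0,.3,1)
E
```

```text
[-0.0009, 0.0235, 0.0055, -0.0016, -0.0132, -0.0056, 0.3],
```

>>> {"name": "jog_arm", "arguments": {
  "increments": [
    [-0.001,0.01,0.0055,-0.001,-0.013,-0.006,0.3],
    [0,0.012,0,0,0,0,0.3],
    [0,0,0,0,0,0,0.3]
  ]
}}

```text
time: 8.78
tool_pos: [0.4534, 0.1293, 0.1199]
tcp_rot: [-1.568, -0.007, -0.007]
wrist_force: [-0.3, -0.4, -0.3]
width: 0.562
```

```bash
python3 - <<'E'
from plan import *
plan((.4497,.1285,.0855),0,.3,1)
E
```

```text
[-0.004, 0.0344, -0.0008, -0.0023, -0.0001, 0.0086, 0.3],
```

>>> {"name": "jog_arm", "arguments": {
  "increments": [
    [-0.003,0.012,-0.001,0,0,0.008,0.3],
    [0,0.012,0,0,0,0,0.3],
    [0,0.007,0,0,0,0,0.3],
    [0,0.002,0,0,0,0,0.3],
    [0,0,0,0,0,0,0.3]
  ]
}}

```text
time: 9.4
tool_pos: [0.4514, 0.1286, 0.0857]
tcp_rot: [-1.568, -0.002, -0.002]
wrist_force: [0.1, -1.3, 0.4]
width: 0.559
```

>>> {"name": "jog_arm", "arguments": {
  "increments": [
    [0,0.0015,0,0,0,0,0.3],
    [0,0.001,0,0,0,0,0.3],
    [0,0,0,0,0,0,0.3]
  ]
}}

```text
time: 9.78
tool_pos: [0.452, 0.1289, 0.084]
tcp_rot: [-1.568, -0.003, -0.003]
wrist_force: [0.4, -0.1, -0.7]
width: 0.562
```

>>> {"name": "jog_arm", "arguments": {
  "increments": [
    [0,0,0,0,0,0,0.62],
    [0,0,0,0,0,0,0.7],
    [0,0,0,0,0,0,0.72],
    [-0.002,-0.01,0,0,0,0,0.75],
    [0,-0.03,0,0,0,0,0.85],
    [0,-0.05,0,0,0,0,0.85],
    [0,-0.05,-0.02,0,0,0,0.85],
    [0,-0.05,-0.04,0,0,0,0.85]
  ]
}}

```text
time: 10.78
tool_pos: [0.446, 0.0698, 0.2748]
tcp_rot: [-1.569, 0.0, 0.007]
wrist_force: [0.6, 0.2, -0.7]
width: 0.853
```

```bash
python3 - <<'E'
from top import *
from plan import *
print(circ(c,.085,.108,.41,.49,.07,.165))
cv2.imwrite('pics/w5.png',p['img'])
a=plan((.4815,-.315,.26),0,.85,7);plan((.4815,-.315,.12),0,.85,3,a)
E
```

```text
tcp [0.4494 0.0661 0.2826] [-1.5722 -0.0072 -0.0033] 10.825
(3060, array([0.4516, 0.13  , 0.0972]), 'mid', array([0.4516, 0.1297, 0.0972]), 'ext', array([0.0451, 0.0458, 0.0034]), 'mec', 0.4513, 0.1295, 0.0246)
[0.0044, 0.0033, -0.0544, 0.0002, 0.0004, 0.001, 0.85],
[0.0044, 0.0033, -0.0544, 0.0002, 0.0004, 0.001, 0.85],
[0.0045, 0.0033, -0.0544, 0.0002, 0.0004, 0.001, 0.85],
[0.0045, 0.0033, -0.0544, 0.0002, 0.0004, 0.001, 0.85],
[0.0045, 0.0033, -0.0544, 0.0002, 0.0004, 0.001, 0.85],
[0.0045, 0.0033, -0.0544, 0.0002, 0.0004, 0.001, 0.85],
[0.0046, 0.0032, -0.0544, 0.0002, 0.0004, 0.001, 0.85],
[0.0, 0.0467, 0.0, 0.0, 0.0, 0.0, 0.85],
[0.0, 0.0467, 0.0, 0.0, 0.0, 0.0, 0.85],
[0.0, 0.0467, 0.0, 0.0, 0.0, 0.0, 0.85],
```

>>> {"name": "jog_arm", "arguments": {
  "increments": [
    [0.004,0,-0.04,0,0,0,0.85],
    [0.004,0.003,-0.056,0,0,0,0.85],
    [0.004,0.003,-0.056,0,0,0,0.85],
    [0.004,0.003,-0.056,0,0,0,0.85],
    [0.004,0.003,-0.056,0,0,0,0.85],
    [0.004,0.003,-0.056,0,0,0,0.85],
    [0.004,0.03,-0.04,0,0,0,0.85],
    [0,0.05,-0.02,0,0,0,0.85],
    [0,0.04,0,0,0,0,0.85],
    [0,0,0,0,0,0,0.85]
  ]
}}

```text
time: 12.08
tool_pos: [0.4854, -0.3287, 0.1578]
tcp_rot: [-1.577, -0.022, -0.023]
wrist_force: [-0.2, -0.2, 0.2]
width: 0.848
```

```bash
python3 - <<'E'
from top import *
from plan import *
print(circ(c,.052,.066,.44,.52,-.36,-.27))
plan((.4815,-.317,.08),0,.85,1)
E
```

```text
tcp [ 0.4869 -0.3297  0.1602] [-1.5798 -0.025  -0.025 ] 12.125
(4650, array([ 0.4819, -0.316 ,  0.0592]), 'mid', array([ 0.482 , -0.3166,  0.058 ]), 'ext', array([0.0448, 0.0462, 0.0057]), 'mec', 0.4819, -0.3171, 0.0249)
[-0.0079, 0.0799, 0.0134, 0.0092, -0.0, 0.0318, 0.85],
```

>>> {"name": "jog_arm", "arguments": {
  "increments": [
    [-0.004,0.03,0.013,0.009,0,0.032,0.85],
    [0,0.03,0,0,0,0,0.85],
    [0,0.01,0,0,0,0,0.85],
    [0,0,0,0,0,0,0.85]
  ]
}}

```text
time: 12.62
tool_pos: [0.4885, -0.317, 0.095]
tcp_rot: [-1.577, -0.007, -0.004]
wrist_force: [0.0, 0.3, 1.1]
width: 0.85
```

```bash
python3 - <<'E'
from plan import *
plan((.4815,-.317,.043),0,.85,1)
E
```

```text
[-0.0073, 0.052, 0.0003, 0.006, 0.0022, 0.0068, 0.85],
```

>>> {"name": "jog_arm", "arguments": {
  "increments": [
    [-0.007,0.01,0,0.006,0.002,0.007,0.85],
    [0,0.012,0,0,0,0,0.85],
    [0,0,0,0,0,0,0.85]
  ]
}}

```text
time: 13.0
tool_pos: [0.4825, -0.3179, 0.0743]
tcp_rot: [-1.573, -0.002, -0.002]
wrist_force: [-0.3, -0.2, 0.7]
width: 0.851
```

```bash
python3 - <<'E'
from plan import *
plan((.4815,-.317,.043),0,.85,1)
E
```

```text
[-0.0011, 0.0312, 0.001, 0.0021, 0.0003, 0.0025, 0.85],
```

>>> {"name": "jog_arm", "arguments": {
  "increments": [
    [-0.001,0.014,0.001,0,0,0,0.85],
    [0,0.015,0,0,0,0,0.85],
    [0,0,0,0,0,0,0.4],
    [0,0,0,0,0,0,0.4],
    [0,0,0,0,0,0,0.4],
    [0,0,0,0,0,0,0.3],
    [0,0,0,0,0,0,0.3]
  ]
}}

```text
time: 13.88
tool_pos: [0.4822, -0.3175, 0.0441]
tcp_rot: [-1.574, -0.003, -0.003]
wrist_force: [0.2, -0.4, -1.1]
width: 0.565
```

>>> {"name": "jog_arm", "arguments": {
  "increments": [
    [0,-0.01,0,0,0,0,0.3],
    [0,-0.04,0,0,0,0,0.3],
    [0,-0.055,0,0,0,0,0.3],
    [0,-0.045,0.02,0,0,0,0.3],
    [-0.005,0,0.05,0,0,0,0.3],
    [-0.006,0,0.058,0,0,0,0.3],
    [-0.006,0,0.058,0,0,0,0.3],
    [-0.006,0,0.058,0,0,0,0.3],
    [-0.006,0,0.055,0,0,0,0.3],
    [-0.004,0,0.03,0,0,0,0.3]
  ]
}}

```text
time: 15.12
tool_pos: [0.4509, 0.0183, 0.2065]
tcp_rot: [-1.576, -0.009, -0.019]
wrist_force: [0.3, 0.3, -1.2]
width: 0.561
```

```bash
python3 - <<'E'
from plan import *
plan((.4497,.0565,.125),0,.3,1)
E
```

```text
[-0.0029, 0.0813, 0.0386, 0.005, -0.0067, 0.0176, 0.3],
```

>>> {"name": "jog_arm", "arguments": {
  "increments": [
    [-0.001,0.02,0.02,0.005,-0.006,0.017,0.3],
    [0,0.03,0.014,0,0,0,0.3],
    [0,0.025,0.003,0,0,0,0.3],
    [0,0,0,0,0,0,0.3]
  ]
}}

```text
time: 15.62
tool_pos: [0.4514, 0.0596, 0.1342]
tcp_rot: [-1.57, -0.01, -0.002]
wrist_force: [-0.4, -0.3, 0.1]
width: 0.566
```

```bash
python3 - <<'E'
from plan import *
plan((.4497,.0565,.0825),0,.3,1)
E
```

```text
[-0.0021, 0.0516, -0.0031, -0.0008, 0.0054, 0.0077, 0.3],
```

>>> {"name": "jog_arm", "arguments": {
  "increments": [
    [-0.002,0.01,-0.003,0,0.005,0.007,0.3],
    [0,0.015,0,0,0,0,0.3],
    [0,0.014,0,0,0,0,0.3],
    [0,0.008,0,0,0,0,0.3],
    [0,0,0,0,0,0,0.3]
  ]
}}

```text
time: 16.25
tool_pos: [0.4516, 0.0555, 0.087]
tcp_rot: [-1.57, -0.002, -0.005]
wrist_force: [-0.6, 0.7, -0.1]
width: 0.56
```

>>> {"name": "jog_arm", "arguments": {
  "increments": [
    [0,0.003,0,0,0,0,0.3],
    [0,0.002,0,0,0,0,0.3],
    [0,0,0,0,0,0,0.3]
  ]
}}

```text
time: 16.62
tool_pos: [0.4524, 0.0555, 0.0824]
tcp_rot: [-1.57, -0.004, -0.006]
wrist_force: [0.8, 0.3, -1.5]
width: 0.559
```

>>> {"name": "jog_arm", "arguments": {
  "increments": [
    [0,0,0,0,0,0,0.62],
    [0,0,0,0,0,0,0.7],
    [0,0,0,0,0,0,0.72],
    [-0.002,-0.01,0,0,0,0,0.75],
    [0,-0.03,0,0,0,0,0.75],
    [0,-0.05,0,0,0,0,0.6],
    [0,-0.04,0.03,0,0,0,0.6],
    [0,-0.02,0.05,0,0,0,0.6],
    [0,0,0.05,0,0,0,0.6],
    [0,0,0.02,0,0,0,0.6]
  ]
}}

```text
time: 17.88
tool_pos: [0.4504, 0.2087, 0.244]
tcp_rot: [-1.566, -0.005, -0.015]
wrist_force: [-0.3, -0.0, -0.2]
width: 0.598
```

>>> {"name": "jog_arm", "arguments": {
  "increments": [
    [0,0,0,0,0,0,0.6],
    [0,0,0,0,0,0,0.6]
  ]
}}

```text
time: 18.12
tool_pos: [0.4501, 0.2096, 0.2452]
tcp_rot: [-1.566, -0.009, -0.014]
wrist_force: [-0.1, 0.1, -0.5]
width: 0.601
```

```bash
python3 look.py w6 plunger=.03 notch=.015; python3 - <<'E'
from top import *
print(circ(c,.085,.108,.41,.49,.095,.165),circ(c,.085,.108,.41,.49,.02,.092))
t=c[(c[:,2]>.104)&(c[:,2]<.13)&(abs(c[:,0]-.45)<.03)&(abs(c[:,1]-.2)<.03)]; print('tab',np.percentile(t,[1,50,99],axis=0).round(4).tolist())
# height profile of the block along y
b=c[(c[:,0]>.375)&(c[:,0]<.4)&(c[:,1]>.26)&(c[:,1]<.34)]
for y in np.arange(.27,.335,.002):
    k=b[abs(b[:,1]-y)<.0012]; print(round(y,3),len(k),np.median(k[:,2]).round(4) if len(k) else '')
cv2.imwrite('pics/w7.png',cv2.resize(p['img'][0:300,160:460],(600,600),interpolation=cv2.INTER_CUBIC))
E
```

```text
[[1.0, -0.009, 0.012, 0.449], [-0.004, -0.947, -0.32, 0.292], [0.014, 0.32, -0.947, 0.374], [0.0, 0.0, 0.0, 1.0]]
plunger 0.81 [240.3 208.6] plane [0.3887 0.1997 0.03  ] depth [0.3923 0.2052 0.0507]
plunger 0.49 [459.  472.7] plane [ 0.6418 -0.1486  0.03  ] depth [ 0.6496 -0.1666  0.016 ]
notch 0.79 [235.1  89.6] plane [0.3878 0.305  0.015 ] depth [0.3882 0.3049 0.0176]
tcp [0.4503 0.2091 0.2449] [-1.5661 -0.007  -0.0149] 18.325
(2649, array([0.4514, 0.1322, 0.0969]), 'mid', array([0.4514, 0.1305, 0.0935]), 'ext', array([0.0449, 0.0466, 0.0108]), 'mec', 0.4511, 0.1297, 0.0252) (2209, array([0.4527, 0.0595, 0.0966]), 'mid', array([0.4528, 0.0568, 0.0931]), 'ext', array([0.0449, 0.0466, 0.0114]), 'mec', 0.4527, 0.0561, 0.025)
tab [[0.4435, 0.1788, 0.1051], [0.4497, 0.1982, 0.1134], [0.4563, 0.2138, 0.1151]]
0.27 78 0.0079
0.272 79 0.0079
0.274 66 0.0079
0.276 58 0.0079
0.278 79 0.0078
0.28 82 0.008
0.282 75 0.0079
0.284 58 0.0078
0.286 75 0.0079
0.288 83 0.0085
0.29 83 0.0179
0.292 71 0.0178
0.294 83 0.0177
0.296 79 0.0191
0.298 80 0.0215
0.3 87 0.0216
0.302 72 0.0204
0.304 85 0.018
0.306 85 0.0179
0.308 92 0.0206
0.31 86 0.0217
0.312 74 0.0215
0.314 83 0.0202
0.316 85 0.018
0.318 82 0.0179
0.32 87 0.0176
0.322 50 0.0173
0.324 81 0.0078
0.326 80 0.0077
0.328 78 0.008
0.33 84 0.0078
0.332 80 0.0079
0.334 87 0.0078
```

View pics/w7.png

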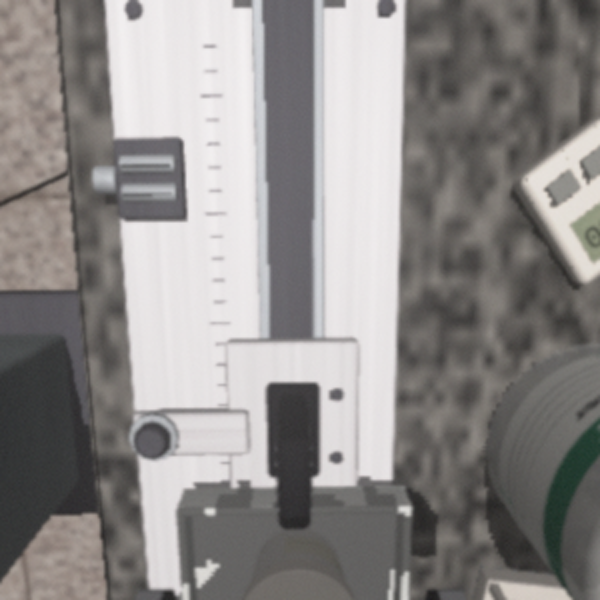

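>>> {"name": "jog_arm", "arguments": {
  "increments": [
    [0,0.02,-0.0128,-0.006,0,0.012,0.6],
    [0,0.05,0,0,0,0,0.6],
    [0,0.045,0,0,0,0,0.6],
    [0,0,0,0,0,0,0.6]
  ],
  "force": 40
}}

```text
time: 18.82
tool_pos: [0.4498, 0.191, 0.1238]
tcp_rot: [-1.575, 0.007, -0.006]
wrist_force: [0.4, 0.3, -0.1]
width: 0.6
```

```bash
python3 - <<'E'
from plan import *
plan((.4497,.1963,.087),0,.6,1)
E
```

```text
[-0.0001, 0.0368, 0.0054, 0.0042, -0.0082, -0.0012, 0.6],
```

>>> {"name": "jog_arm", "arguments": {
  "increments": [
    [0,0.008,0.0054,0.004,-0.008,0,0.6],
    [0,0.015,0,0,0,0,0.6],
    [0,0.014,0,0,0,0,0.6],
    [0,0,0,0,0,0,0.6]
  ]
}}

```text
time: 19.32
tool_pos: [0.4526, 0.1969, 0.0878]
tcp_rot: [-1.569, -0.003, -0.003]
wrist_force: [-0.6, -0.7, 0.5]
width: 0.603
```

```bash
python3 - <<'E'
from plan import *
plan((.4497,.1963,.087),0,.6,1)
E
```

```text
[-0.0029, 0.0008, -0.0006, -0.0018, -0.0004, 0.0039, 0.6],
```

>>> {"name": "jog_arm", "arguments": {
  "increments": [
    [-0.0025,0,0,-0.001,0,0.004,0.6],
    [0,0,0,0,0,0,0.3],
    [0,0,0,0,0,0,0.1],
    [0,0,0,0,0,0,0],
    [0,0,0,0,0,0,0],
    [0,0,0,0,0,0,0],
    [0,0,0,0,0,0,0]
  ]
}}

```text
time: 20.2
tool_pos: [0.4496, 0.1974, 0.0893]
tcp_rot: [-1.57, -0.0, 0.001]
wrist_force: [-1.9, 0.3, -0.3]
width: 0.132
```

>>> {"name": "jog_arm", "arguments": {
  "increments": [
    [0,0,0.004,0,0,0,0],
    [0,0,0.008,0,0,0,0],
    [0,0,0.01,0,0,0,0],
    [0,0,0.01,0,0,0,0],
    [0,0,0.01,0,0,0,0],
    [0,0,0.01,0,0,0,0],
    [0,0,0.01,0,0,0,0],
    [0,0,0.006,0,0,0,0],
    [0,0,0.003,0,0,0,0],
    [0,0,0,0,0,0,0]
  ]
}}

```text
time: 21.45
tool_pos: [0.4493, 0.2739, 0.0893]
tcp_rot: [-1.57, -0.001, 0.002]
wrist_force: [-1.8, -0.3, -0.2]
width: 0.137
```

```bash
python3 - <<'E'
from top import *
print(s['wrist_force'])
t=c[(c[:,2]>.104)&(c[:,2]<.13)&(abs(c[:,0]-.45)<.03)&(abs(c[:,1]-s['tool_pos'][1])<.03)]; print('tab',len(t),np.percentile(t,[1,50,99],axis=0).round(4).tolist())
y=s['tool_pos'][1]-.1974
print(circ(c,.085,.108,.41,.49,.095+y,.165+y),circ(c,.085,.108,.41,.49,.02+y,.092+y))
p=read_camera('scene');c=cloud(p);t=c[(c[:,2]>.075)&(c[:,2]<.108)&(abs(c[:,0]-.45)<.06)&(c[:,1]<.235)&(c[:,1]>.0)];print(len(t),np.percentile(t,[1,50,99],axis=0).round(4).tolist())
cv2.imwrite('pics/s2.png',cv2.resize(p['img'][240:440,200:400],(600,600)))
E
```

```text
tcp [0.4493 0.2739 0.0893] [-1.5698e+00 -6.0000e-04  2.0000e-03] 21.5
[-2.54993828  0.46115639  0.80202299]
tab 10012 [[0.4212, 0.2573, 0.1046], [0.4498, 0.2832, 0.1168], [0.4788, 0.2904, 0.1299]]
(1037, array([0.45  , 0.2296, 0.0933]), 'mid', array([0.4498, 0.2292, 0.0924]), 'ext', array([0.02  , 0.0043, 0.0113]), 'mec', 0.4498, 0.2278, 0.0104) None
488 [[0.4304, 0.1097, 0.0756], [0.4492, 0.1453, 0.0974], [0.4768, 0.23, 0.1026]]
```

View pics/s2.png

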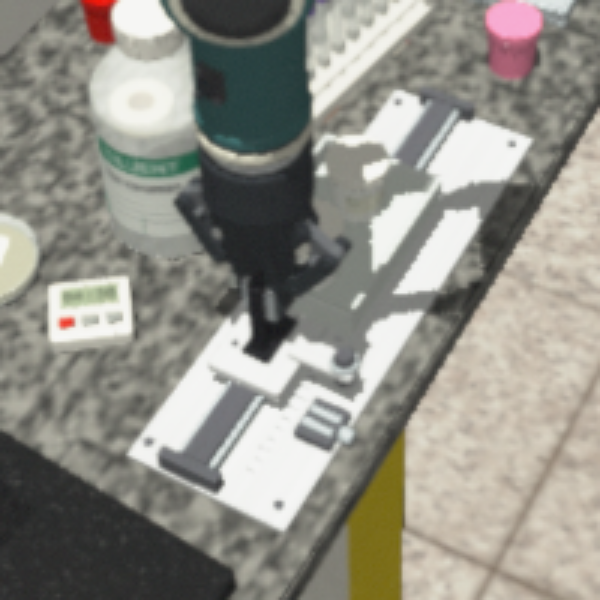

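>>> {"name": "jog_arm", "arguments": {
  "increments": [
    [0,0,0.005,0,0,0,0],
    [0,0,0.006,0,0,0,0],
    [0,0,0.005,0,0,0,0],
    [0,0,0.002,0,0,0,0]
  ]
}}

```text
time: 22.05
tool_pos: [0.4492, 0.292, 0.0893]
tcp_rot: [-1.571, 0.0, 0.002]
wrist_force: [-1.6, -1.4, 0.9]
width: 0.138
```

>>> {"name": "jog_arm", "arguments": {
  "increments": [
    [0,0,0.004,0,0,0,0],
    [0,0,0.003,0,0,0,0]
  ]
}}

```text
time: 22.3
tool_pos: [0.4492, 0.2981, 0.0893]
tcp_rot: [-1.574, -0.0, 0.003]
wrist_force: [-1.1, -5.6, 2.0]
width: 0.136
```

>>> {"name": "jog_arm", "arguments": {
  "increments": [
    [0,0,0.003,0,0,0,0],
    [0,0,0.002,0,0,0,0]
  ]
}}

```text
time: 22.55
tool_pos: [0.4492, 0.3034, 0.0893]
tcp_rot: [-1.573, 0.0, 0.002]
wrist_force: [-2.5, -0.7, 0.3]
width: 0.138
```

>>> {"name": "jog_arm", "arguments": {
  "increments": [
    [0,0,0.0015,0,0,0,0],
    [0,0,0,0,0,0,0]
  ]
}}

```text
time: 22.8
tool_pos: [0.4492, 0.3069, 0.0893]
tcp_rot: [-1.57, 0.0, 0.001]
wrist_force: [-0.7, 2.5, -1.0]
width: 0.133
```

>>> {"name": "jog_arm", "arguments": {
  "increments": [
    [0,0,0.0015,0,0,0,0],
    [0,0,0,0,0,0,0]
  ]
}}

```text
time: 23.05
tool_pos: [0.4492, 0.3075, 0.0893]
tcp_rot: [-1.573, -0.0, 0.002]
wrist_force: [-1.9, -0.7, 0.4]
width: 0.131
```

```bash
python3 - <<'E'
from h import *
for n in ('scene','side'):
    p=read_camera(n);c=cloud(p)
    print(n,readout.read_state()['wrist_force'].round(2))
    for t in ('plunger','notch','tab'):
        for r in spotter.spot_point(p,t)[:1]: print(t,round(r['p'],2),np.round(r['location'],1),world(p,r['location']).round(4),world(p,r['location'],plane=.02).round(4))
    cv2.imwrite(f'pics/f_{n}.png',p['img'])
    if n=='scene':
        b=c[(c[:,0]>.365)&(c[:,0]<.41)&(c[:,1]>.25)&(c[:,1]<.36)&(c[:,2]>.045)&(c[:,2]<.075)]; print('barrel/arm',len(b),np.percentile(b,[2,50,98],axis=0).round(4).tolist())
        t=c[(c[:,2]>.06)&(c[:,2]<.115)&(abs(c[:,0]-.45)<.06)&(c[:,1]<.26)&(c[:,1]>.08)];print(len(t),np.percentile(t,[1,50,99],axis=0).round(4).tolist())
        cv2.imwrite('pics/f1.png',cv2.resize(p['img'][260:400,220:360],(560,560),interpolation=cv2.INTER_CUBIC))
    else: cv2.imwrite('pics/f2.png',cv2.resize(p['img'][180:300,180:320],(700,600),interpolation=cv2.INTER_CUBIC))
a=cv2.imread('pics/f1.png'); 
E
```

```text
scene [-1.82 -1.27  0.08]
plunger 0.64 [302.7 378.8] [0.3975 0.3082 0.0207] [0.3977 0.3078 0.02  ]
notch 0.69 [304.2 374. ] [0.3896 0.314  0.0513] [0.401  0.2955 0.02  ]
tab 0.66 [278.9 348.8] [0.4453 0.3182 0.1079] [0.4845 0.2634 0.02  ]
barrel/arm 166 [[0.3793, 0.2524, 0.0452], [0.3991, 0.3015, 0.0543], [0.4087, 0.3149, 0.0647]]
753 [[0.3995, 0.1261, 0.0603], [0.4445, 0.1768, 0.0953], [0.5023, 0.2558, 0.1017]]
side [-1.1  -0.99  1.35]
plunger 0.69 [205.8 240.2] [0.3851 0.2886 0.0172] [0.3839 0.2819 0.02  ]
notch 0.74 [205.7 238.5] [0.3859 0.2917 0.0207] [0.3862 0.2935 0.02  ]
tab 0.91 [224.7 205.2] [0.4448 0.2951 0.103 ] [0.4983 0.5284 0.02  ]
```

View pics/f1.png

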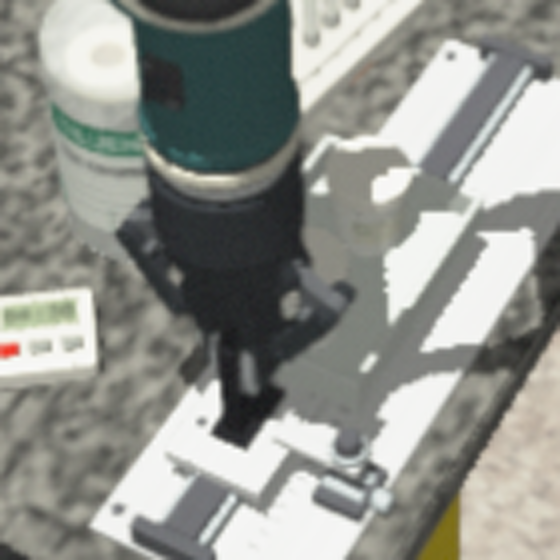

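View pics/f2.png

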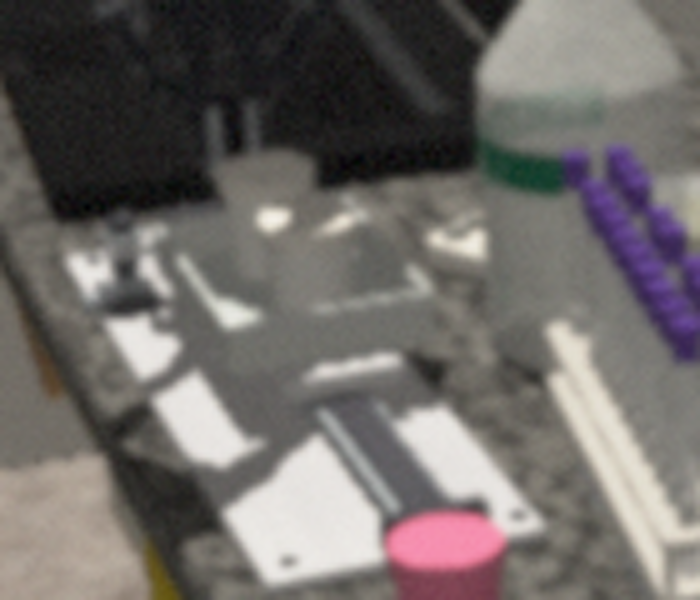

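```bash
python3 - <<'E'
from h import *
def rep(p,y0,n):
    c=cloud(p)
    def sel(lo,hi,x0,x1,a,b): return c[(c[:,2]>lo)&(c[:,2]<hi)&(c[:,0]>x0)&(c[:,0]<x1)&(c[:,1]>a+y0)&(c[:,1]<b+y0)]
    for nm,b in {'plate edge':(.03,.055,.46,.475,0,.06),'barrel':(.065,.13,.365,.405,-.04,.04),'arm':(.045,.06,.403,.42,-.03,.03),'tab':(.104,.1175,.4435,.456,-.025,.025)}.items():
        t=sel(*b); print(n,nm,len(t),(np.percentile(t,[2,50,98],axis=0)-[0,0,0]).round(4).tolist() if len(t)>5 else '')
    b=c[(c[:,0]>.37)&(c[:,0]<.405)&(c[:,1]>.285)&(c[:,1]<.327)&(c[:,2]<.026)&(c[:,2]>.013)]; print('block',len(b),np.percentile(b[:,1],[1,99]).round(4))
rep(dict(np.load('w_w6.npz',allow_pickle=True)),.1963,'before')
p=read_camera('wrist'); rep(p,.306,'now'); cv2.imwrite('pics/w8.png',cv2.resize(p['img'][100:400,160:460],(600,600),interpolation=cv2.INTER_CUBIC)); s=readout.read_state(); print(s['tool_pos'],s['wrist_force'],s['time'])
E
```

```text
before plate edge 706 [[0.4606, 0.1971, 0.0345], [0.4678, 0.2169, 0.037], [0.4745, 0.2356, 0.0424]]
before barrel 1 
before arm 258 [[0.4034, 0.167, 0.045], [0.4111, 0.1893, 0.0459], [0.4195, 0.2042, 0.0591]]
before tab 792 [[0.4438, 0.1799, 0.1061], [0.4496, 0.1984, 0.1134], [0.4554, 0.2137, 0.115]]
block 1443 [0.2884 0.322 ]
now plate edge 2308 [[0.4603, 0.3069, 0.0339], [0.4676, 0.3278, 0.0369], [0.4747, 0.3459, 0.0422]]
now barrel 0 
now arm 1064 [[0.4034, 0.2771, 0.045], [0.4113, 0.2784, 0.0462], [0.4195, 0.314, 0.0595]]
now tab 3561 [[0.4438, 0.2905, 0.1053], [0.4497, 0.3107, 0.1134], [0.4556, 0.324, 0.1148]]
block 1565 [0.3067 0.3226]
[0.44913687 0.30747608 0.08927806] [-2.71759111 -2.47922579  1.59864361] 23.5
```

View pics/w8.png

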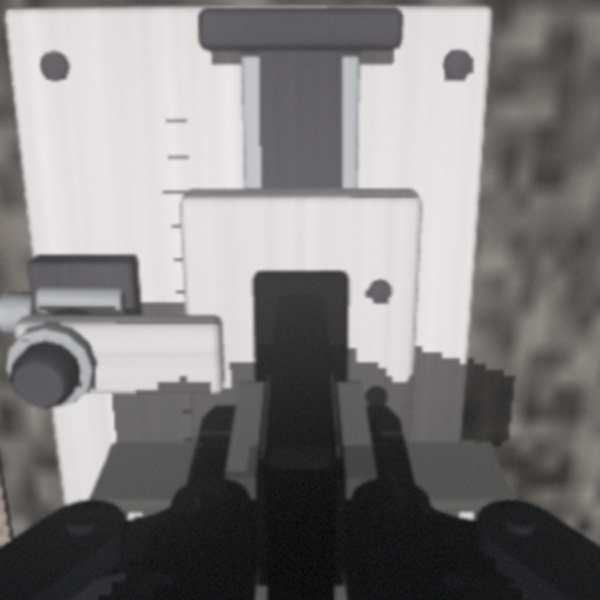

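>>> {"name": "jog_arm", "arguments": {
  "increments": [
    [0,0,-0.001,0,0,0,0],
    [0,0,0,0,0,0,0],
    [0,0,0,0,0,0,0],
    [0,0,0,0,0,0,0]
  ]
}}

```text
time: 24.0
tool_pos: [0.4492, 0.3072, 0.0893]
tcp_rot: [-1.571, -0.0, 0.002]
wrist_force: [-1.7, -0.1, 0.4]
width: 0.136
```

```bash
python3 - <<'E'
from h import *
F=[]
for i in range(4):
    p=read_camera('wrist'); c=cloud(p)
    t=c[(c[:,2]>.03)&(c[:,2]<.055)&(c[:,0]>.46)&(c[:,0]<.475)&(c[:,1]>.306)&(c[:,1]<.366)]
    s=readout.read_state(); print(np.percentile(t[:,1],98).round(4),s['tool_pos'].round(4),s['wrist_force'].round(1),round(s['width'],3))
E
```

```text
0.3455 [0.4492 0.3072 0.0893] [-2.2 -0.4 -0.2] 0.132
0.3456 [0.4492 0.3072 0.0893] [-1.8  0.   0.4] 0.136
0.3455 [0.4492 0.3072 0.0893] [-1.5  0.1  0.4] 0.135
0.3455 [0.4492 0.3072 0.0893] [-1.1  0.1 -0.4] 0.135
```

```bash
python3 -c "
from h import *
print(bot.finish_job())"
```

```text
the job is handed in; nothing more can be done
None
```

I set both white cups upright in the tote, gripped the black tab and slid the carriage left until the ball dropped into the notch. I handed the job in at about 24 s, with the tab still gripped at a 40 N setting. The hand-in gives no verdict.

- **Cups:** With the carriage still short of the notch, the lids stood at about 36–37 mm either side of the tote centre, level at 97 mm high. After the slide, the cups showed upright in the last scene and side pictures. I did not re-measure their tilt at the end, because the gripper blocked the wrist camera.
- **Click:** The drag along the rail rose to about 5.6 N at the first ridge, then fell away and briefly turned into a forward pull as the ball went in. At the end it was about 0 N.
- **Position:** The carriage had moved about 109.9 mm by the wrist camera, against 109.2 mm to the measured valley. That puts it about 0.7 mm past the notch centre, inside the 3 mm limit. The camera calibration is itself only good to about 2 mm.
- **Disagreeing check:** The trained network placed the plunger and notch several millimetres to about 2 cm apart in the last scene and side pictures. The view was partly hidden, so I went by the wrist depth and the force instead.
- **Bystanders:** I did not touch any of them or the coloured look-alike cups, as far as the pictures and forces show. I did not re-measure their positions.

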